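# Scan the large carton of vials in the vaccination room

### The job

Lift the code scanner up and off its hook, carry it over the row of syringe bins, and bring it to the larger, flat carton in the steel tray: hold it upright with its window facing straight down, centred two to three centimetres above the carton's bar code, with the long side of the window lying across all the bars so that the scan line crosses every one. Do not touch the bins or the carton, and leave the cartons, the bottle and the bowl where they are. Finish with the scanner still held there, steady in the gripper; do not put it down.

Things in the scene. Friction and masses are not known exactly. Their poses are not given: they have to be found in the camera images.
- scanner: grey code scanner, 166 mm long, 0.11-0.18 kg, hanging upright. Origin: middle of the window underneath; z up the handle to the tail, y the window's long side (scan line), -x the trigger side, towards the hook's tip. Head z 0-36 mm, 71 (y) x 31 (x) mm. Handle z 36-142, 34 mm wide along y (flat sides, grip here), 24 along x
- hanger: fixed steel hanger: base plate 150 x 120 x 8 mm and a 6 mm rod. Origin on the counter right below the hanging point. Its post stands 88 mm away towards +x; from there the rod runs along -x. All of it is below 273 mm
- hook (a point): hanging point: rod centre at the low spot of the hook, 262 mm up, axes as the hanger's. The rod ends 13 mm further along -x in a tip turned up 7 mm. The eye's top bar rests on the rod: raise it more than 7 mm, at most 12 mm, then draw it off level along the hanger's -x by 25 mm or more
- bins: row of three fixed white plastic bins full of wrapped syringes, 320 mm long along its x, 111 mm wide along its y, up to 112 mm high; origin at the middle of the underside. It stands between the hanger and the tray
- tray: fixed shallow steel tray, 332 mm along its x, 222 mm along its y, rim 23 mm high, floor 3 mm thick; origin at the middle of the underside. The two cartons lie in it, one towards each end, in either order
- carton: the larger, flat white carton, the one to be scanned: 115 mm along x, 75 mm along y, 42 mm high, 0.3 kg, loose; origin at the middle of the underside
- code (a point): middle of the bar code on top of the large carton, 16 mm from the carton's middle towards +x, 42 mm above its underside; axes as the carton's. The code is 38 mm long along x, where the bars follow one another; each bar is 22 mm long along y. The scanner's y must lie along this x, either way round
- small_carton: the smaller, taller white carton, 55 x 55 mm, 68 mm high, loose, with a smaller code on top: not the one to scan, leave it; origin at the middle of the underside
- bottle: white squeeze bottle, 42 mm across, 140 mm high with its spout, loose, to be left alone; origin at the middle of the underside
- bowl: small steel bowl, 100 mm across, 45 mm high, loose, to be left alone; origin at the middle of the underside
- eye (a point): middle of the hanging eye on the scanner's tail, 152 mm above the window, axes as the scanner's. The eye is 24 mm high, 30 mm wide (y), 7 mm thick (x); its hole runs along x, is 20 mm wide and 18 mm high

How it is judged:
On the way, in this order (a step that is already met when the one before it is completed fails the run):
1. the scanner is off its hook and held in the gripper (contact force between scanner and the fingers above 1 N and contact force between scanner and hanger below 0.05 N and distance of scanner from where it was at the start of the episode above 0.04 m), for 0.2 s.
2. the scanner crosses the row of bins above their height (y of scanner in the frame of bins between -0.055 and 0.055 m and height (world z) of scanner above 0.112 m and contact force between scanner and the fingers above 0.5 N), for 0.05 s.
At the end, for the whole second after the job is handed in: The gripper alone holds the scanner, still: window centre within 12 mm of the code's centre from above and 12 to 42 mm over it, upright within 0.17 rad, long side of the window along the row of bars within 0.2 rad; cartons moved under 10 mm, bottle and bowl under 15 mm (horizontal distance between scanner and code below 0.012 m and z of scanner in the frame of code between 0.012 and 0.042 m and angle between scanner's own z axis and vertical below 0.17 rad and angle between the y axis of scanner and the x axis of carton, either way round below 0.2 rad and contact force between scanner and the fingers above 1 N and contact force between scanner and carton below 0.05 N and contact force between scanner and small_carton below 0.05 N and contact force between scanner and bins below 0.05 N and contact force between scanner and tray below 0.05 N and contact force between scanner and hanger below 0.05 N and linear speed of scanner below 0.02 m/s and angular speed of scanner below 0.2 rad/s and distance of each of carton, small_carton from where it was at the start of the episode below 0.01 m and distance of each of bottle, bowl from where it was at the start of the episode below 0.015 m); the arm keeps its last pose, push and grip.
It fails at once if the scanner or the fingers touch the large carton (contact force between carton and scanner above 0.3 N or contact force between carton and the fingers above 0.3 N).
It fails at once if the bins are touched (contact force between bins and anything else above 1 N).
It fails at once if the scanner is wrenched off its hook (over 20 N on the hanger) (contact force between scanner and hanger above 20 N).
It fails at once if a carton is shifted by more than 10 mm (distance of any of carton, small_carton from where it was at the start of the episode above 0.01 m).
It fails at once if the bottle or the bowl is shifted by more than 15 mm or tipped (distance of any of bottle, bowl from where it was at the start of the episode above 0.015 m or angle between bottle's own z axis and vertical above 0.3 rad).
It also fails if it takes over 45 s, if anything falls off the work surface, if the arm or the gripper's body presses on something with over 40 N, if the wrist force passes 120 N, or if a joint passes its speed limit or range.

### The arm

A 6-joint arm with a two-finger parallel gripper is mounted at the origin on the work surface. World frame = base frame: x ahead of the robot, y to its left, z up, the work surface at z = 0. Lengths are in m, angles in rad, forces in N, time in s.
With the tool pointing down it reaches from about 0.225 to 0.875 m from the base axis. Payload 3.4 kg.
Tool frame: the origin (TCP) lies midway between the tips of the shut fingers; the grasp point (between the pads) lies 19 mm behind it (arm.pinch_z is the distance from the TCP to the grasp point, in m); z points along the fingers, x is the direction in which the jaws open and shut, and the axes are right-handed (so a half turn about z gives the same grasp; the last joint's range is limited). The gripper opens to 85 mm and grips with 20 to 120 N. Pads are 22 mm wide; open, the fingers measure 114 mm over their backs; the gripper's body (76 mm by 85 mm) begins 54 mm behind the grasp point. The pads swing forward as they close: fully open they stand 13 mm farther back than shut.
Start: joints at [1.112, 0.276, 1.505, -0, 1.361, -0.121], TCP at [0.191, 0.543, 0.21] pointing down, gripper open.
Joint ranges: [-2.89, 2.89], [-0.75, 2.08], [0.22, 2.7], [-1.18, 4.32], [0.11, 2.71], [-2.7, 2.7]. Speed limits (rad/s): [2.57, 2.57, 3.14, 3.14, 3.14, 3.14].

### API

Orientations are given as a unit quaternion [x, y, z, w].
In Python, from station import arm, imaging, nets gives the robot as it stands. Calls block until the motion is done:
- arm.goto(position, orientation): joint-space move of the TCP to a pose.
- arm.line_to(position, rot=None, speed=0.15): straight line of the TCP; rot=None keeps the orientation; speed is the mean speed in m/s.
- arm.move_joints(angles): joint-space move.
- arm.let_go() and arm.grasp(effort=None): open the fingers fully, or close them until they stop; effort is the grip in N (None keeps the last).
- arm.sleep(seconds).
- arm.ik(position, orientation): joint angles nearest the present ones, or None.
- imaging.camera(name): name is "side" or "top" or "wrist"; returns (picture, depth): 420x560x3 uint8, red, green, blue; 420x560 float32, m along the optical axis (not along the pixel's ray), 0 where there is no reading.
- imaging.camera_params(name): a dict with "fx", "fy", "cx", "cy" (pixels), "world_from_camera" (4x4, takes a point from camera to world coordinates); the wrist camera has in their place "hand_eye" (4x4, takes a point from camera to tool coordinates, whose origin is the TCP and whose axes are the tool frame's). Camera axes: x right, y down, z forward; pixel columns grow to the right and rows downward; lengths in m; the calibration is good to about 2 mm. The wrist camera is an equidistant fisheye: a pixel r from the principal point sees the ray r / f radians off the axis. A picture is of the moment at which its call begins: read the wrist's pose just before it. camera_params takes no time and is no camera call.
A pose or a line that the arm cannot do raises arm.Unreachable and nothing moves.
- arm.hand_in(): hands the job in, once; it reports no verdict.
Trained networks look in the newest picture that a camera, given by its name, has taken for a name from the list of things; names that differ only in an ending like _2 or _b are one class to them, and where a whole thing is asked for, a point or a joint stands for the part that bears it (a point fixed in the world has none). Each returns a list of dicts, best first, with "score" (0 to 1); they miss things now and then, are a little off and sometimes report something else, mostly with a low value. They report only what shows in the picture. A call takes as long as a camera call.
- nets.masks_of(name, camera): "pixels" (420x560 bool, what is visible of it) and "box" ([left, top, right, bottom] in pixels, round what is visible of it).
Readings, each from a call of its own:
- arm.current_time_s(): time.
- arm.current_q(): joint angles.
- arm.current_joint_velocities(): joint speeds.
- arm.current_effort(): joint torques, N m.
- arm.current_eef_pos(): TCP position.
- arm.current_eef_rot(): TCP orientation.
- arm.current_ft_force(): force on the tool from outside, world axes, zero at the start.
- arm.current_ft_torque(): the same for the moment, N m.
- arm.current_gripper_width(): finger opening in m.
Only numpy, scipy, OpenCV 4.12 (cv2) and the standard library are available. Lean on these libraries where they do the work, as an engineer would, in place of code of your own. Each camera call takes 0.05 s, during which the arm holds its last target. There are 200 camera calls.

## Working session

There is one attempt and no reset: what is moved stays moved. The work goes in short steps, each a Python script; the robot and the scene stay as the last script left them, time stands still between calls to the robot, and variables do not carry over. Pictures are saved under pics/ and viewed, about 8 in all and at most 12, crops included, and the job is handed in when it is done.

```bash
ls; mkdir -p pics; cat > h.py <<'E'
import numpy as np, cv2
from scipy.spatial.transform import Rotation as R
from station import arm, imaging, nets
def cloud(cam, depth):
    p=imaging.camera_params(cam); T=np.array(p["world_from_camera"])
    v,u=np.mgrid[:420,:560]
    P=np.stack([(u-p["cx"])/p["fx"]*depth,(v-p["cy"])/p["fy"]*depth,depth],-1)
    return P@T[:3,:3].T+T[:3,3]
E
python3 - <<'E'
from h import *
for c in ["side","top"]:
    im,d=imaging.camera(c); np.savez(f"{c}.npz",im=im,d=d)
    cv2.imwrite(f"pics/{c}0.png",im[:,:,::-1])
    W=cloud(c,d); print(c,np.round(imaging.camera_params(c)["world_from_camera"],3).tolist())
    for n in ["scanner","hanger","bins","tray","carton","small_carton","bottle","bowl"]:
        for r in nets.masks_of(n,c)[:2]:
            m=r["pixels"]&(d>0); P=W[m]
            if len(P): print(c,n,round(r["score"],2),r["box"],np.round(np.median(P,0),3),np.round(np.percentile(P,[2,98],axis=0),3).tolist())
            np.save(f"{c}_{n}.npy",r["pixels"]) if r is not None and r["score"]>.5 else 0
print(arm.current_time_s())
E
```

```text
pics
side [[0.905, -0.262, 0.334, 0.271], [-0.424, -0.599, 0.679, -0.64], [0.022, -0.757, -0.653, 0.793], [0.0, 0.0, 0.0, 1.0]]
side scanner 0.61 [213.3, 124.8, 231.3, 189.7] [0.535 0.253 0.178] [[0.523, 0.233, 0.001], [0.608, 0.456, 0.27]]
side scanner 0.29 [318.5, 333.1, 353.0, 378.8] [ 0.567 -0.295  0.07 ] [[0.544, -0.313, 0.01], [0.6, -0.254, 0.074]]
side hanger 0.86 [214.8, 126.9, 273.5, 225.0] [0.582 0.257 0.009] [[0.51, 0.205, 0.002], [0.657, 0.324, 0.268]]
side bins 0.79 [173.7, 207.4, 310.8, 302.0] [0.496 0.013 0.086] [[0.351, -0.007, 0.004], [0.666, 0.105, 0.106]]
side tray 0.67 [199.1, 296.4, 394.1, 420.0] [ 0.513 -0.257  0.004] [[0.336, -0.368, 0.001], [0.658, -0.14, 0.026]]
side small_carton 0.65 [318.2, 330.7, 353.7, 379.6] [ 0.567 -0.295  0.07 ] [[0.544, -0.313, 0.011], [0.6, -0.257, 0.074]]
side small_carton 0.52 [225.8, 344.5, 287.1, 407.4] [ 0.413 -0.264  0.045] [[0.358, -0.296, 0.004], [0.472, -0.214, 0.048]]
side bottle 0.91 [152.4, 216.8, 168.5, 256.4] [0.329 0.161 0.066] [[0.311, 0.154, 0.011], [0.349, 0.174, 0.118]]
side bottle 0.35 [212.8, 185.3, 272.3, 225.3]
[... 847 characters left out ...]
45, 0.027]]
top tray 0.24 [184.4, 310.9, 202.9, 324.8] [0.331 0.17  0.092] [[0.311, 0.156, 0.014], [0.349, 0.194, 0.131]]
top carton 0.82 [354.3, 256.3, 392.9, 308.9] [ 0.415 -0.249  0.046] [[0.36, -0.292, 0.011], [0.471, -0.21, 0.051]]
top small_carton 0.76 [372.4, 201.4, 398.0, 233.4] [ 0.57  -0.278  0.071] [[0.544, -0.31, 0.006], [0.602, -0.252, 0.078]]
top bottle 0.77 [185.7, 308.4, 203.0, 327.4] [0.332 0.171 0.093] [[0.313, 0.156, 0.036], [0.349, 0.193, 0.132]]
top bowl 0.79 [232.1, 108.0, 271.9, 148.4] [0.806 0.05  0.02 ] [[0.755, 0.004, 0.002], [0.843, 0.095, 0.049]]
top bowl 0.15 [322.2, 181.6, 418.3, 319.1] [ 0.504 -0.247  0.005] [[0.334, -0.366, -0.001], [0.655, -0.143, 0.027]]
0.9
```

```bash
python3 - <<'E'
import cv2,numpy as np
s=cv2.imread("pics/side0.png"); t=cv2.imread("pics/top0.png")
a=cv2.resize(s[110:235,140:290],None,fx=2.6,fy=2.6,interpolation=2)
b=cv2.resize(t[165:255,120:210],None,fx=4,fy=4,interpolation=2)[:325]
c=cv2.resize(t[325:420,180:320],None,fx=2.8,fy=2.8,interpolation=2)
d=cv2.resize(t[0:420],None,fx=.65,fy=.65)
o=np.zeros((600,800,3),np.uint8)
o[:325,:390]=a; o[:325,400:760]=b; o[330:330+c.shape[0],:c.shape[1]]=c[:270]; o[327:600,400:764]=d
cv2.imwrite("pics/mix0.png",o)
E
```

```text
(no output)
```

View pics/mix0.png

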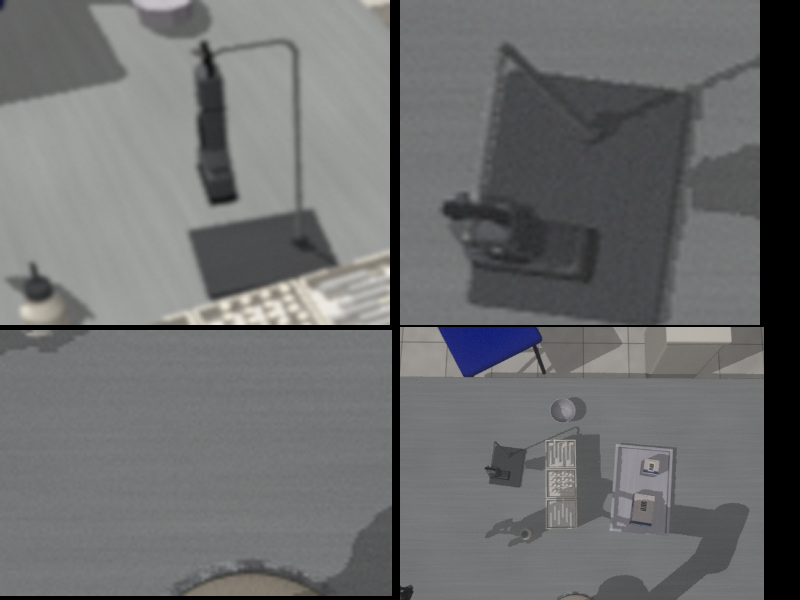

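```bash
python3 - <<'E'
from h import *
S={c:np.load(c+".npz") for c in ["side","top"]}
W={c:cloud(c,S[c]["d"]) for c in S}
def rect(P):
    r=cv2.minAreaRect((P[:,:2]*1000).astype(np.float32)); return np.round(r[0],1),np.round(r[1],1),round(r[2],1)
for c in S:
  w=W[c]; ok=S[c]["d"]>0
  def sel(lo,hi): return w[ok&((w>lo)&(w<hi)).all(-1)]
  print(c,"carton top",rect(sel([.33,-.33,.038],[.49,-.18,.056])),np.median(sel([.38,-.27,.035],[.45,-.22,.056])[:,2]))
  print(c,"small",rect(sel([.53,-.33,.06],[.62,-.23,.085])))
  print(c,"plate",rect(sel([.48,.18,.005],[.68,.34,.013])))
  print(c,"bins",rect(sel([.3,-.05,.06],[.72,.13,.12])), sel([.3,-.05,.06],[.72,.13,.14])[:,2].max())
  for lo,hi in [(.10,.135),(.15,.18),(.18,.21),(.21,.235),(.235,.25),(.25,.262),(.262,.285)]:
    P=sel([.47,.17,lo],[.7,.34,hi])
    if len(P): print(c,lo,len(P),np.round(P.mean(0),4),np.round(np.percentile(P,[3,97],axis=0),3)[:,:2].tolist())
E
```

```text
side carton top (array([ 416.4, -252.5]), array([ 76.7, 115.6]), 81.3) 0.045934129300471915
side small (array([ 574.5, -282.7]), array([57. , 56.2]), 81.3)
side plate (array([587.1, 269.9]), array([143.1, 154.2]), 82.6)
side bins (array([510.7,  51. ]), array([322.7, 116.8]), 0.9) 0.11042537321639678
side 0.1 142 [0.5453 0.2465 0.1199] [[0.521, 0.233], [0.627, 0.293]]
side 0.15 145 [0.5482 0.2522 0.1641] [[0.525, 0.24], [0.628, 0.265]]
side 0.18 135 [0.5537 0.256  0.1948] [[0.525, 0.25], [0.629, 0.276]]
side 0.21 106 [0.5479 0.2549 0.2224] [[0.526, 0.249], [0.626, 0.274]]
side 0.235 95 [0.5455 0.2607 0.243 ] [[0.526, 0.251], [0.626, 0.281]]
side 0.25 26 [0.5711 0.2569 0.2557] [[0.535, 0.253], [0.627, 0.27]]
side 0.262 114 [0.5661 0.263  0.2684] [[0.526, 0.255], [0.619, 0.275]]
top carton top (array([ 415.4, -252.1]), array([ 76.6, 115.4]), 81.2) 0.04606437369194616
top small (array([ 573.5, -282.4]), array([56.1, 55.9]), 80.3)
top plate (array([580., 260.]), array([196.4, 159.5]), 0.2)
top bins (array([509.1,  51.5]), array([320.7, 110.4]), 1.2) 0.11286073715992151
top 0.1 99 [0.537  0.2556 0.1203] [[0.52, 0.233], [0.624, 0.302]]
top 0.15 117 [0.54   0.2546 0.1608] [[0.523, 0.242], [0.624, 0.294]]
top 0.18 60 [0.5399 0.2596 0.1945] [[0.524, 0.252], [0.624, 0.278]]
top 0.21 55 [0.5486 0.2582 0.2221] [[0.525, 0.251], [0.625, 0.279]]
top 0.235 119 [0.5388 0.2648 0.2446] [[0.526, 0.252], [0.583, 0.284]]
top 0.25 20 [0.5717 0.2619 0.2557] [[0.532, 0.255], [0.625, 0.281]]
top 0.262 189 [0.5637 0.2655 0.2692] [[0.527, 0.256], [0.617, 0.281]]
```

```bash
python3 - <<'E'
from h import *
S={c:np.load(c+".npz") for c in ["side","top"]}
W={c:cloud(c,S[c]["d"]) for c in S}
for c in S:
  w=W[c]; ok=S[c]["d"]>0
  def sel(lo,hi): return w[ok&((w>lo)&(w<hi)).all(-1)]
  P=sel([.548,.2,.258],[.605,.34,.285]); l=np.polyfit(P[:,0],P[:,1],1)
  print(c,"rod",len(P),np.degrees(np.arctan(l[0])),"y at .535:",np.polyval(l,.535))
  P=sel([.605,.2,.05],[.66,.34,.24]); print("post",len(P),np.median(P,0))
  # scanner handle: z .15-.24
  P=sel([.5,.2,.15],[.575,.31,.24]); print("handle",rect if 0 else cv2.minAreaRect((P[:,:2]*1000).astype(np.float32)))
  P=sel([.5,.2,.112],[.575,.31,.135]); print("head",cv2.minAreaRect((P[:,:2]*1000).astype(np.float32)))
  P=sel([.5,.2,.25],[.545,.31,.285]); print("eye",P[:,2].max(),cv2.minAreaRect((P[:,:2]*1000).astype(np.float32)))
print(np.round(imaging.camera_params("wrist")["hand_eye"],3))
rod=np.radians(-8)
for z in [.211,.36]:
  for y in [82,-98]: print(z,y,arm.ik([.535,.255,z],R.from_euler('ZX',[y,180],degrees=True).as_quat()))
for y in [-9,171,81]: print(y,arm.ik([.43,-.254,.175],R.from_euler('ZX',[y,180],degrees=True).as_quat()))
t=S["top"]["im"]; s=S["side"]["im"]
o=np.hstack([cv2.resize(t[330:420,190:330],(560,360),interpolation=2),cv2.resize(s[340:412,220:292],(240,360),interpolation=2)])
cv2.imwrite("pics/codes.png",o[:,:,::-1])
E
```

```text
side rod 55 -6.288067062562901 y at .535: 0.2668562766375573
post 127 [0.62540439 0.25575892 0.15582994]
handle ((532.223388671875, 257.6724548339844), (25.693174362182617, 43.06501007080078), 38.2237548828125)
head ((538.6279907226562, 266.50775146484375), (72.52742004394531, 30.091392517089844), 83.71111297607422)
eye 0.2731098053662071 ((536.5692749023438, 266.3580322265625), (17.87562370300293, 26.473941802978516), 30.721296310424805)
top rod 86 -7.225555766791634 y at .535: 0.2693595917728489
post 50 [0.62329501 0.2562732  0.15512656]
handle ((534.767578125, 267.95257568359375), (24.138322830200195, 58.7056999206543), 1.1600356101989746)
head ((526.1481323242188, 265.2041015625), (27.095539093017578, 73.82229614257812), 15.504197120666504)
eye 0.27508723362215703 ((538.0324096679688, 268.93731689453125), (22.716081619262695, 24.299711227416992), 34.01921463012695)
[[ 1.     0.001  0.001 -0.001]
 [-0.001  0.952  0.305 -0.078]
 [-0.001 -0.305  0.952 -0.165]
 [ 0.     0.     0.     1.   ]]
0.211 82 [ 3.27414155e-01  3.01792539e-01  1.46398008e+00 -4.44089210e-16
  1.37582004e+00 -1.10375583e+00]
0.211 -98 [0.32741416 0.30179254 1.46398008 0.         1.37582004 2.03783682]
0.36 82 [ 3.27414155e-01  2.62127980e-01  1.16336161e+00 -4.44089210e-16
  1.71610306e+00 -1.10375583e+00]
0.36 -98 [0.32741416 0.26212798 1.16336161 0.         1.71610306 2.03783682]
-9 [-6.72965051e-01  1.85625852e-01  1.71751309e+00 -4.44089210e-16
  1.23845371e+00 -5.15885418e-01]
171 [-0.67296505  0.18562585  1.71751309  0.          1.23845371  2.62570724]
81 [-0.67296505  0.18562585  1.71751309  0.          1.23845371 -2.08668175]
```

```bash
python3 - <<'E'
import numpy as np,cv2
t=np.load("top.npz")["im"]; s=np.load("side.npz")["im"]
# top: rows 180-320 cols 323-417
o=np.hstack([cv2.resize(t[180:325,320:420],(400,580),interpolation=2),cv2.resize(s[325:415,220:310],(400,400),interpolation=2).copy().__class__((0,)) if 0 else np.vstack([cv2.resize(s[325:415,215:305],(400,400),interpolation=2),np.zeros((180,400,3),np.uint8)])])
cv2.imwrite("pics/codes.png",o[:,:,::-1])
E
```

```text
(no output)
```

View pics/codes.png

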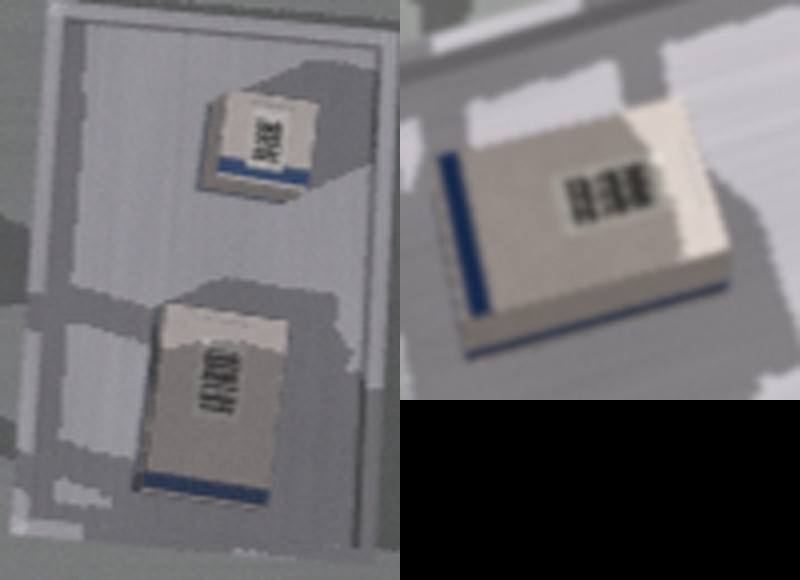

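```bash
cat >> h.py <<'E'
def down(yaw): return R.from_euler('ZX',[yaw,180],degrees=True).as_quat()
def wcloud():
    p0=arm.current_eef_pos(); q=arm.current_eef_rot()
    im,d=imaging.camera("wrist"); p=imaging.camera_params("wrist")
    v,u=np.mgrid[:420,:560]; x=(u-p["cx"])/p["fx"]; y=(v-p["cy"])/p["fy"]; r=np.hypot(x,y)+1e-9
    k=np.tan(np.minimum(r,1.45))/r
    P=np.stack([x*k*d,y*k*d,d],-1); H=np.array(p["hand_eye"])
    P=P@H[:3,:3].T+H[:3,3]
    return im,d,P@R.from_quat(q).as_matrix().T+np.array(p0)
E
python3 - <<'E'
from h import *
p=np.array(arm.current_eef_pos()); arm.line_to([p[0],p[1],.37],speed=.2)
arm.goto([.535,.267,.37],down(83)); arm.sleep(.3)
im,d,W=wcloud(); np.savez("w1.npz",im=im,d=d,W=W); cv2.imwrite("pics/w1.png",im[:,:,::-1])
ok=d>0
for n in ["scanner","hanger"]:
  for r in nets.masks_of(n,"wrist")[:2]:
    P=W[r["pixels"]&ok]; print(n,r["score"],r["box"])
    for lo,hi in [(.09,.12),(.12,.145),(.145,.18),(.18,.21),(.21,.24),(.24,.255),(.255,.29)]:
      Q=P[(P[:,2]>lo)&(P[:,2]<hi)]
      if len(Q)>5: a=cv2.minAreaRect((Q[:,:2]*1000).astype(np.float32)); print(lo,len(Q),np.round(a[0],1),np.round(a[1],1),round(a[2],1))
print(arm.current_time_s(),arm.current_eef_pos(),arm.current_ft_force())
E
```

```text
scanner 0.57 [251.5, 157.2, 305.9, 209.8]
0.09 167 [525.4 271.1] [69.5  7.4] 84.4
0.12 336 [537.3 269.7] [66.5 26.4] 82.6
0.145 455 [536.9 270.3] [58.6 25.9] 82.5
0.18 199 [526.7 270.8] [32.6  6.2] 85.6
0.21 242 [528.7 271. ] [33.8  5. ] 83.2
0.24 448 [533.8 270.3] [32.8 14.9] 81.8
0.255 346 [537.4 269.8] [22.4 23.6] 36.6
hanger 0.79 [244.4, 140.2, 316.6, 286.4]
0.18 9 [624.6 255.8] [0.  1.7] 82.9
0.255 517 [571. 260.] [17.2 97.5] 83.4
hanger 0.43 [0.0, 114.8, 35.2, 174.5]
3.9167 [0.53483253 0.26726801 0.37004147] [-0.08477837  0.25393011  0.28642603]
```

View pics/w1.png

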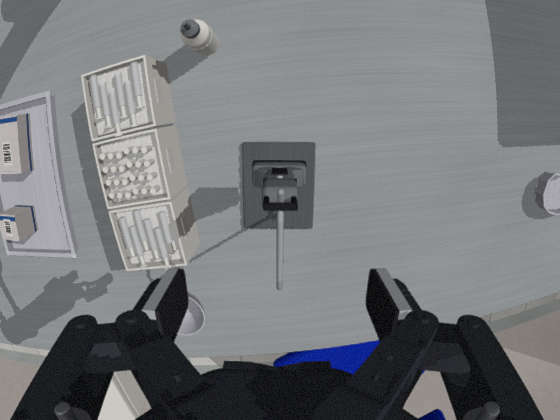

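```bash
python3 - <<'E'
from h import *
arm.line_to([.538,.2695,.30],rot=down(83),speed=.15)
arm.line_to([.538,.2695,.208],speed=.08); print(arm.current_ft_force())
arm.grasp(40); arm.sleep(.3)
print(arm.current_gripper_width(),arm.current_ft_force(),arm.current_ft_torque(),arm.current_eef_pos())
im,d=imaging.camera("side"); cv2.imwrite("pics/side1.png",cv2.resize(im[80:230,150:300],None,fx=4,fy=4,interpolation=2)[:,:,::-1])
print(arm.current_time_s())
E
```

```text
[-0.69846117 -0.97021142 -0.20402877]
0.03352351003990112 [ 0.70049519 -0.06850272  1.92476728] [ 0.02994024 -0.04970177  0.01601227] [0.53822924 0.26961846 0.20832967]
6.7083
```

View pics/side1.png

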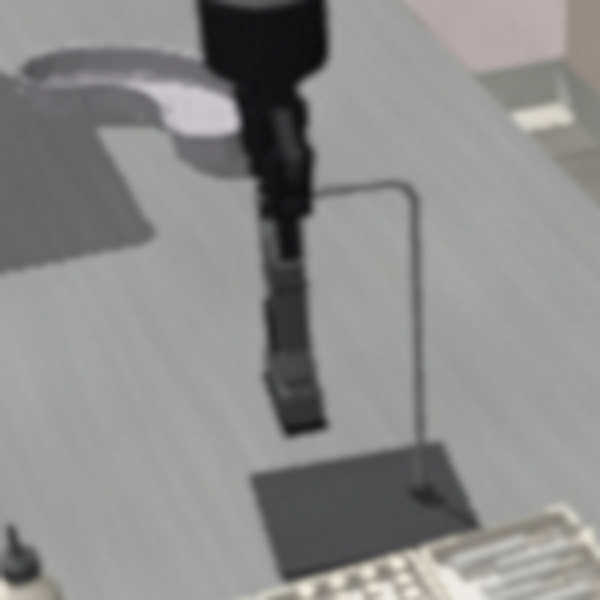

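```bash
python3 - <<'E'
from h import *
p=np.array(arm.current_eef_pos()); a=np.radians(-7)
arm.line_to(p+[0,0,.0097],speed=.03); arm.sleep(.2)
print(arm.current_ft_force(),arm.current_ft_torque(),arm.current_eef_pos()-p)
E
```

```text
[ 0.28587832  0.09455781 -1.72926122] [ 0.00365769 -0.01764776  0.04579111] [-1.92936654e-04 -6.34318911e-05  9.43044776e-03]
```

```bash
python3 - <<'E'
from h import *
p=np.array(arm.current_eef_pos()); a=np.radians(-7); u=np.array([-np.cos(a),-np.sin(a),0])
for s in [.01,.02,.035,.06]:
    arm.line_to(p+u*s,speed=.04); f=arm.current_ft_force(); print(s,np.round(f,2))
    if np.linalg.norm(f[:2])>4: break
else:
    arm.sleep(.3); q=p+u*.06; arm.line_to([q[0],q[1],.30],speed=.15)
    arm.sleep(.2); print(arm.current_ft_force(),arm.current_gripper_width(),arm.current_time_s())
    im,d,W=wcloud(); np.savez("w2.npz",im=im,d=d,W=W); cv2.imwrite("pics/w2.png",im[:,:,::-1])
    for n in ["side","top"]:
        I,D=imaging.camera(n); np.savez(n+"2.npz",im=I,d=D)
        for r in nets.masks_of("scanner",n)[:1]: print(n,r["score"],r["box"]); np.save(n+"2m.npy",r["pixels"])
    print(arm.current_eef_pos())
E
```

```text
0.01 [ 0.43  0.31 -1.5 ]
0.02 [ 0.39  0.3  -1.54]
0.035 [ 0.4  -0.11 -1.5 ]
0.06 [ 0.42  0.85 -1.39]
[ 0.72858484  0.05808649 -2.40409957] 0.03307953569627972 10.7
side 0.59 [186.6, 114.8, 206.1, 166.8]
top 0.47 [124.5, 241.5, 158.0, 262.6]
[0.47846186 0.2768541  0.29971372]
```

```bash
cat > meas.py <<'E'
from h import *
def meas(Ws, tcp, yaw):
    Rz=R.from_euler('z',yaw,degrees=True).as_matrix()
    for n,(W,ok) in Ws.items():
        L=(W[ok]-tcp)@Rz   # x: jaw dir, y
        for lo,hi in [(-.105,-.088),(-.088,-.072),(-.06,-.045),(-.045,-.03),(-.03,-.015)]:
            Q=L[(abs(L[:,0])<.05)&(abs(L[:,1])<.05)&(L[:,2]>lo)&(L[:,2]<hi)]
            if len(Q)>8: print(n,lo,len(Q),"x",np.round(np.percentile(Q[:,0],[2,98])*1000,1),"y",np.round(np.percentile(Q[:,1],[2,98])*1000,1), "ang",round(cv2.minAreaRect((Q[:,:2]*1000).astype(np.float32))[2],1))
        Q=L[(abs(L[:,0])<.05)&(abs(L[:,1])<.05)&(L[:,2]>-.125)&(L[:,2]<-.02)]
        if len(Q): print(n,"zmin",np.round(np.percentile(Q[:,2],[0,2])*1000,1))
E
python3 - <<'E'
from meas import *
tcp=np.array([.4785,.2769,.2997])
w=np.load("w2.npz"); Ws={"wrist":(w["W"],w["d"]>0)}
for c in ["side","top"]:
    z=np.load(c+"2.npz"); Ws[c]=(cloud(c,z["d"]),z["d"]>0)
meas(Ws,tcp,83)
I=w["im"]; s=np.load("side2.npz")["im"]
cv2.imwrite("pics/m2.png",np.hstack([cv2.resize(I[100:300,180:380],(400,400),interpolation=2),cv2.resize(s[80:180,140:240],(400,400),interpolation=2)])[:,:,::-1])
E
```

```text
wrist -0.105 503 x [-35.1  33.4] y [10.9 15.9] ang 1.1
wrist -0.088 530 x [-34.1  33. ] y [-2.3 14.5] ang 1.5
wrist -0.06 1063 x [-29.1  27.7] y [-8.4 14.5] ang 0.2
wrist -0.045 333 x [-16.3  15. ] y [ 9.  14.9] ang 88.0
wrist -0.03 522 x [-16.1  14.7] y [ 9.5 14.8] ang 0.1
wrist zmin [-101.8  -98.1]
side -0.105 74 x [-38.5  21. ] y [-14.6  14.7] ang 28.1
side -0.088 80 x [-37.4  12.9] y [-14.1  13.5] ang 26.9
side -0.06 82 x [-31.4  -8.3] y [-11.2  13.1] ang 56.1
side -0.045 65 x [-20.4  -0.3] y [-46.6  13.9] ang 85.1
side -0.03 70 x [-21.2  -0.9] y [-47.2  13.7] ang 80.9
side zmin [-102.3  -99.6]
top -0.105 60 x [-36.5  29. ] y [-14.9  15.7] ang 24.4
top -0.088 40 x [-35.6  26.3] y [-11.7  14.3] ang 24.4
top -0.06 34 x [-30.4  21.2] y [-3.8 12.2] ang 17.5
top -0.045 9 x [-20.3   3.6] y [-47.6  14.8] ang 87.8
top -0.03 24 x [-16.8   5.9] y [-49.8  14.6] ang 85.7
top zmin [-100.5  -98. ]
```

View pics/m2.png

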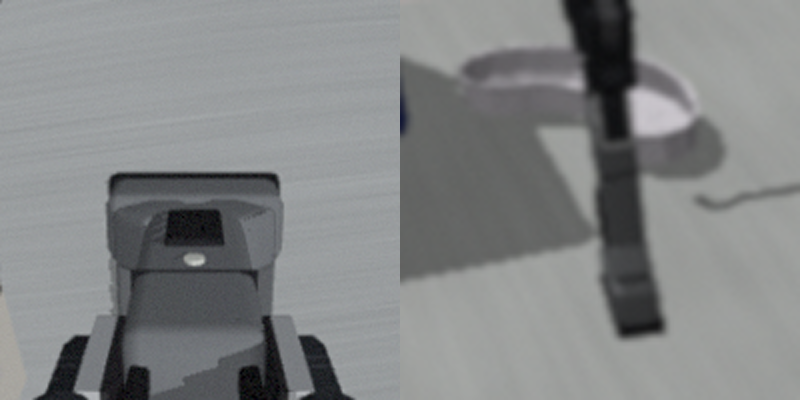

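```bash
python3 - <<'E'
from h import *
c=np.array([.4317,-.2547])
arm.line_to([.47,.05,.30],rot=down(37),speed=.15)
print(arm.current_eef_pos(),arm.current_ft_force())
arm.line_to([c[0],c[1],.30],rot=down(-8.7),speed=.15)
arm.line_to([c[0],c[1],.22],speed=.1); arm.sleep(.4)
print(arm.current_eef_pos(),arm.current_ft_force(),arm.current_gripper_width(),arm.current_time_s())
im,d,W=wcloud(); np.savez("w3.npz",im=im,d=d,W=W); cv2.imwrite("pics/w3.png",im[:,:,::-1])
for n in ["side","top"]:
    I,D=imaging.camera(n); np.savez(n+"3.npz",im=I,d=D)
from meas import meas
Ws={"wrist":(W,d>0)}
for n in ["side","top"]:
    z=np.load(n+"3.npz"); Ws[n]=(cloud(n,z["d"]),z["d"]>0)
meas(Ws,np.array(arm.current_eef_pos()),-8.7)
for n,(P,ok) in Ws.items():
    Q=P[ok&((P>[.33,-.33,.038])&(P<[.49,-.18,.056])).all(-1)]; print(n,cv2.minAreaRect((Q[:,:2]*1000).astype(np.float32)),np.median(Q[:,2]))
s=np.load("side3.npz")["im"]
cv2.imwrite("pics/m3.png",np.hstack([cv2.resize(im[60:360,130:430],(400,400),interpolation=2),cv2.resize(s[280:420,190:330],(400,400),interpolation=2)])[:,:,::-1])
E
```

```text
[0.470027   0.05058171 0.29997157] [-0.10609565 -0.63058107 -1.68453051]
[ 0.43175222 -0.25477615  0.22022638] [-0.77028787  0.554076   -1.15730842] 0.03271046802035633 16.1667
wrist -0.105 480 x [-33.7  34.9] y [10.1 15.2] ang 1.0
wrist -0.088 463 x [-31.1  33.2] y [ 6.8 13.8] ang 5.7
wrist -0.06 1068 x [-27.8  29.5] y [-9.1 13.7] ang 0.4
wrist -0.045 328 x [-14.8  17.1] y [ 7.6 14.3] ang 0.2
wrist -0.03 523 x [-14.8  16.1] y [ 8.6 14.2] ang 0.6
wrist zmin [-100.6  -98.2]
side -0.105 189 x [-33.3  35.6] y [-16.8   7.3] ang 72.7
side -0.088 211 x [-32.1  33.5] y [-15.5   4.4] ang 71.2
side -0.06 270 x [-26.5  29.8] y [-13.5   9.2] ang 89.3
side -0.045 111 x [-15.3  18.1] y [-13.6   4.7] ang 66.1
side -0.03 114 x [-15.5  17.5] y [-13.6   3.1] ang 69.3
side zmin [-103.4  -98. ]
top -0.105 61 x [-34.6  34.4] y [-7.3 15.6] ang 17.2
top -0.088 60 x [-33.1  33.7] y [-8.5 14.9] ang 89.5
top -0.06 108 x [-28.   28.6] y [-9.7 12. ] ang 5.2
top -0.045 30 x [-18.2  17.5] y [-4.9 14.2] ang 20.0
top -0.03 33 x [-16.4  13.5] y [ 5.4 14.8] ang 9.5
top zmin [-101.5  -97.5]
wrist ((415.1356201171875, -251.0015869140625), (75.08723449707031, 115.8526382446289), 81.31220245361328) 0.04591796563769032
side ((415.9436340332031, -253.04177856445312), (76.79644775390625, 114.80817413330078), 81.2216796875) 0.04564301390935094
top ((415.58514404296875, -251.02537536621094), (74.34907531738281, 115.21865844726562), 81.32487487792969) 0.04607917738847733
```

View pics/m3.png

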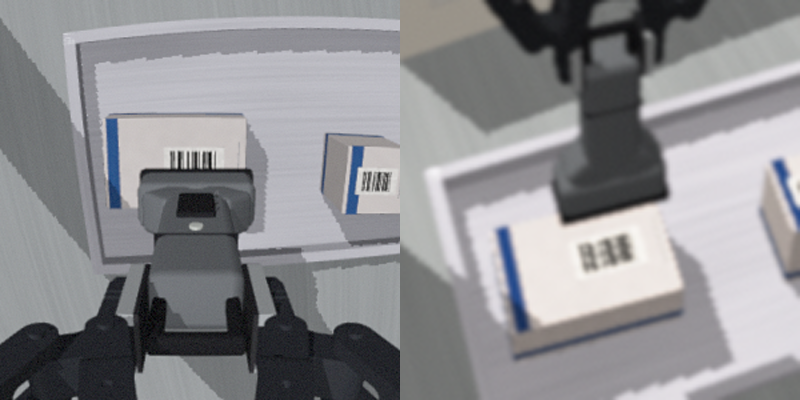

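```bash
python3 - <<'E'
from h import *
arm.line_to([.4310,-.2541,.173],speed=.06); arm.sleep(.6)
print(arm.current_eef_pos(),arm.current_ft_force(),arm.current_gripper_width(),np.abs(arm.current_joint_velocities()).max())
im,d,W=wcloud(); I,D=imaging.camera("side"); C=cloud("side",D)
from meas import meas
meas({"wrist":(W,d>0),"side":(C,D>0)},np.array(arm.current_eef_pos()),-8.7)
for P,ok in [(W,d>0),(C,D>0)]:
    Q=P[ok&((P>[.33,-.33,.038])&(P<[.49,-.18,.054])).all(-1)]; print(cv2.minAreaRect((Q[:,:2]*1000).astype(np.float32)))
cv2.imwrite("pics/m4.png",np.hstack([cv2.resize(im[60:360,130:430],(400,400),interpolation=2),cv2.resize(I[290:420,200:330],(400,400),interpolation=2)])[:,:,::-1])
print(arm.current_time_s())
E
```

```text
[ 0.43099837 -0.25412747  0.17302432] [ 0.57661169 -0.31397166 -2.00435963] 0.03299599261921034 0.0019235259815540934
wrist -0.105 472 x [-33.7  34.8] y [10.  15.3] ang 1.2
wrist -0.088 475 x [-31.5  32.7] y [ 8.5 13.8] ang 87.5
wrist -0.06 1066 x [-27.8  29.3] y [-9.  13.8] ang 0.2
wrist -0.045 327 x [-14.7  16.5] y [ 8.1 14.2] ang 1.9
wrist -0.03 522 x [-14.8  16.1] y [ 8.9 14.2] ang 0.0
wrist zmin [-125.   -98.4]
side -0.105 180 x [-33.2  35. ] y [-16.8   5.6] ang 71.7
side -0.088 179 x [-32.   33.9] y [-15.6  -4.5] ang 77.0
side -0.06 245 x [-26.5  29.7] y [-13.5   8.3] ang 87.0
side -0.045 106 x [-15.4  17.3] y [-13.5   5.4] ang 62.7
side -0.03 95 x [-15.5  17. ] y [-13.5   2.7] ang 67.2
side zmin [-125.  -124.6]
((415.2918701171875, -251.57162475585938), (75.96253204345703, 115.65323638916016), 81.34325408935547)
((416.2154541015625, -252.6716766357422), (76.66650390625, 115.42839813232422), 80.91527557373047)
17.95
```

View pics/m4.png

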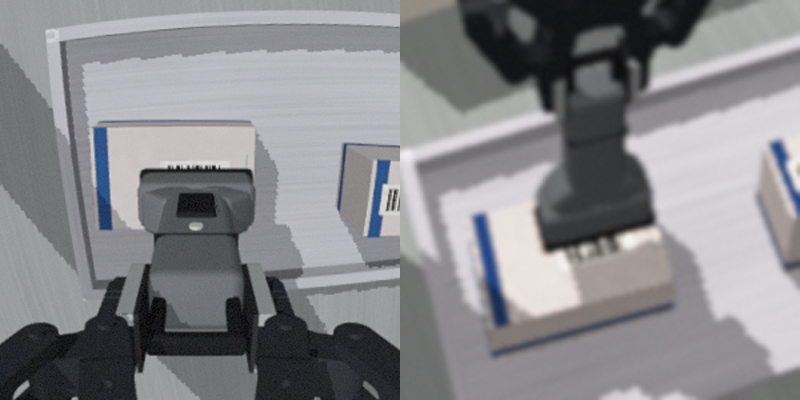

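The scanner sits centred above the code with a visible gap. Its long side lies along the row of bars, and the carton hasn't moved, so I'm handing in.

```bash
python3 -c "
from station import arm
arm.hand_in(); print(arm.current_gripper_width())"
```

```text
the job is handed in; nothing more can be done
the job is handed in; nothing more can be done
```

The scanner is off its hook and held above the large carton's bar code, and I have handed the job in; no verdict was reported. I gripped the handle from above at 40 N, raised it 9.4 mm and drew it 60 mm off along the rod. I then carried it over the bins with the window about 0.2 m up and turned it to match the carton.

Checks just before hand-in:
- **Position:** by my measurements the window centre is within about 2 mm of the code's centre and about 25 mm above the carton. Its long side is within about 1° of the row of bars, and the scanner is upright as far as the depth images show.
- **Grip:** the opening is 33 mm, the scanner's weight shows on the wrist, and the arm is at rest. The clock read about 18 s, well under the 45 s limit.
- **Large carton:** it measures within about 1 mm of where it was at the start, and there was no sign of contact. On the hook and during the carry, the side forces I sampled stayed under 1 N.
- **Disagreements and gaps:** the camera views differed by 1–2 mm, which is the calibration error. I did not measure the small carton, bottle or bowl again at the end; nothing came near them.

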